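# Divert wax tubes to the round pan

## Task

Send the three wax tubes to the round pan: swing the lever of the Y-chute gently, without forcing it, fully over to its stop on the side where the round pan stands, then pour the tubes from the scoop into the hopper on top of the chute so that all three run down into that pan. Afterwards set the empty scoop flat on the table again, let go, and leave both pans and the other things where they are.

Things in the scene. Friction and masses are not known exactly. Their poses are not given: they have to be found in the camera images.
- chute: Upright Y-chute, aluminium with clear front, fixed; 254 mm wide (y), 80 deep (x), 241 high. Origin: centre of its foot; x to its back (from the robot), y left, z up. A flap inside, shaft along x 115 mm up, sends what falls through the throat (90 mm in y, 72 in x) left or right; exits open downwards 56 to 123 mm either side of the middle, lower edge 62 mm up, a pan under each. Slippery inside.
- hopper (a point): Centre of the chute at the height of the hopper's rim, 240 mm up. The mouth reaches 87 mm to either side in y, 38 mm to the back and 96 mm to the front. Its sloping front apron (192 to 240 mm up, 176 wide) overhangs the lever, which cannot be reached from straight above, only with the tool leaning back to the robot by about 25 to 40 degrees.
- lever_pin (a point): Grip point on the black round pin (14 mm thick, 58 long along the chute's x, free end to the robot, 20 mm beyond this point) at the lower end of the lever, in front of the clear plate; about 65 mm up, 88 mm in front of the chute's origin. The lever hangs 50 mm below the shaft and is one piece with the flap.
- flap (a joint): Flap and lever, rad: 0 with the lever hanging straight down; positive: lever pin swung to the chute's +y (left), which sends the tubes to the left (+y) exit; negative: to the right. Stops at +0.6 and -0.6; friction holds it where it is left and takes about 6 N at the pin to overcome. Fully over means within 0.07 rad of the stop.
- round_pan: Round steel pan, 110 mm across the rim, 40 mm high, 3 mm wall, loose, 0.4 kg, under one exit of the chute, 90 mm left or right of its middle. Origin: centre of its underside. The tubes belong in this one.
- square_pan: Square steel pan, 106 x 106 x 40 mm, 3 mm wall, loose, 0.4 kg, under the other exit. Origin: centre of its underside.
- scoop: Aluminium scoop with wooden handle, 0.16 kg, flat on the table. Origin: centre of the bowl's underside; x to the open mouth, handle to -x, z up. Bowl 90 mm long (x -45 to +45), 76 wide, sides 40 and back 52 mm high; the floor rises 8 degrees to the mouth, so the tubes stay in while it is level and roll out when the mouth is tipped well down.
- handle (a point): Grasp point on the scoop's handle: a bar 18 mm wide (scoop's y) and 18 mm high along the scoop's x from -44 to -118 mm; this point lies at x = -80 mm, 43 mm above the scoop's underside.
- mouth (a point): Middle of the lip at the scoop's open mouth: x = +45 mm, 17 mm above the scoop's underside. The side walls reach down to the underside right up to the mouth.
- tube_0_mid (a point): Centre of wax tube 1 of 3: a round green rod, 26 mm thick, 60 mm long, about 0.03 kg, lying across the scoop in a row with the others; the frame's z is its length.
- tube_1_mid (a point): Centre of wax tube 2 of 3: a round green rod, 26 mm thick, 60 mm long, about 0.03 kg, lying across the scoop in a row with the others; the frame's z is its length.
- tube_2_mid (a point): Centre of wax tube 3 of 3: a round green rod, 26 mm thick, 60 mm long, about 0.03 kg, lying across the scoop in a row with the others; the frame's z is its length.
- bench_block: Bystander: flat square steel block, 64 x 64 x 20 mm; origin: centre of its underside.
- punch: Bystander: steel punch lying flat, 15 x 73 x 15 mm; origin: centre of the underside.
- charcoal: Bystander: black charcoal block, 59 x 96 x 31 mm; origin: centre of the underside.

How it is judged (in metres and radians):
On the way, in this order (a step that is already met when the one before it is completed fails the run):
1. the lever is swung fully over to its stop on the round pan's side, while the tubes are still in the scoop (((y of round_pan in the frame of chute above 0 m and value of joint flap above 0.53 rad) or (y of round_pan in the frame of chute below 0 m and value of joint flap below -0.53 rad)) and distance between each of tube_0_mid, tube_1_mid, tube_2_mid and scoop below 0.07 m), for 0.2 s.
2. the scoop is tipped mouth down over the hopper (horizontal distance between mouth and hopper below 0.13 m and height (world z) of mouth above 0.2 m and angle between scoop's own z axis and vertical above 0.12 rad).
3. all three tubes have run into the round pan (horizontal distance between each of tube_0_mid, tube_1_mid, tube_2_mid and round_pan below 0.05 m and z of tube_0_mid in the frame of round_pan between 0 and 0.065 m and z of tube_1_mid in the frame of round_pan between 0 and 0.065 m and z of tube_2_mid in the frame of round_pan between 0 and 0.065 m), for 0.2 s.
At the end, for the whole second after the job is handed in: All three tubes lie at rest in the round pan (their centres within 50 mm of its axis and at most 65 mm above its underside), the lever is within 0.07 rad of its stop on that pan's side, and the empty scoop stands flat (within 0.1 rad) and still on the table (all of step 3 and ((y of round_pan in the frame of chute above 0 m and value of joint flap above 0.53 rad) or (y of round_pan in the frame of chute below 0 m and value of joint flap below -0.53 rad)) and height (world z) of scoop between -0.01 and 0.01 m and angle between scoop's own z axis and vertical below 0.1 rad and linear speed of scoop below 0.02 m/s and linear speed of each of tube_0, tube_1, tube_2 below 0.03 m/s); the robot touches nothing.
It fails at once if the lever or flap is pushed with more than 40 N (contact force between any of the arm, the fingers and flap above 40 N).
It fails at once if a pan is shifted by more than 20 mm (distance of any of round_pan, square_pan from where it was at the start of the episode above 0.02 m).
It fails at once if another thing on the table is shifted by more than 30 mm (distance of any of bench_block, punch, charcoal from where it was at the start of the episode above 0.03 m).
It also fails if it takes over 64 s, if anything falls off the work surface, if the arm or the gripper's body presses on something with over 40 N, if the wrist force passes 120 N, or if a joint passes its speed limit or range.

## Robot

A 6-joint arm with a two-finger parallel gripper is mounted at the origin on a cart in front of the work surface, level with it; the furniture and walls round the work are solid. World frame = base frame: x ahead of the robot, y to its left, z up, the work surface at z = 0. Lengths are in mm, angles in degrees, forces in N, time in s.
With the tool pointing down it reaches from about 350 to 850 mm from the base axis. Payload 8.1 kg.
Tool frame: the origin (TCP) lies at the very end of the fingers, on their centre line; the grasp point (between the pads) lies 19 mm behind it (r.grip_depth is the distance from the TCP to the grasp point, in mm); y points along the fingers, z is the direction in which the jaws open and shut, and the axes are right-handed (so a half turn about y gives the same grasp; the last joint's range is limited). The gripper opens to 85 mm and grips with 20 to 120 N. Pads are 22 mm wide; open, the fingers measure 114 mm over their backs; the gripper's body (76 mm by 85 mm) begins 54 mm behind the grasp point. The pads swing forward as they close: fully open they stand 13 mm farther back than shut.
Start: joints at [59.278, 7.471, 85.268, -0, 87.261, -4.893], TCP at [261.392, 540.074, 231.292] pointing down, gripper open.
Joint ranges: [-169.43, 169.43], [-51.17, 129.36], [1.28, 143.12], [-76.62, 256.62], [0, 156.53], [-152.29, 152.29]. Speed limits (degrees/s): [136.94, 136.94, 159.86, 180, 180, 180].

## Interface

Orientations are given as [roll, pitch, yaw] about the fixed x, y, z axes, in that order (R = Rz(yaw) Ry(pitch) Rx(roll)).
In Python, from bench import readout, eyes, r gives the robot as it stands. The module is installed in compiled form; this text tells all that it offers.
- The arm moves only by the tool move_arm, never from a script. Its argument "motion" is text: rows parted by semicolons, each of 6 numbers parted by spaces: the shift along the world's x, y, z in cm, then the turn, a rotation vector about the world's x, y, z in degrees. A call has 1 to 10 rows; each row is the pose to reach, as a shift and turn from the pose commanded when the call began; what a row does not reach only later rows make up. A row lasts 1/12 s, in which the tool goes at most 41.7 mm and 7.16 degrees, less where a joint would pass 70% of its speed; a pose out of reach is approached as far as the arm can. A call with a gripper value outside its range is refused whole. "fingers" is the finger opening in cm, from 0 to 8.54, set as the call begins (left out, the last holds). The fingers move at their own pace and stop on an object; "squeeze" is the grip in N (left out, the last holds). Time passes only in rows, so rows that repeat a pose let the fingers close. It gives the time, the measured TCP pose, the force and the opening at its end, in the units of the state.
- readout.sense(): the state, without advancing time (a new reading comes with each control period).
- eyes.snapshot(name): name is "scene" or "top" or "wrist"; returns a dict with "image" (400x640x3 uint8, blue, green, red), "fx", "fy", "cx", "cy" (pixels), "world_to_cam" (4x4, takes a point from world to camera coordinates). Camera axes: x right, y down, z forward; pixel columns grow to the right and rows downward; lengths in mm; the calibration is good to about 2 mm. The wrist camera is an equidistant fisheye: a pixel r from the principal point sees the ray r / f radians off the axis. A picture is of the moment at which its call begins. There is no depth.
- r.hand_in(): hands the job in, once; it reports no verdict.
The state is a dict: "time": time; "joint_pos": joint angles; "qd": joint speeds; "joint_efforts": joint torques, N m; "tool_pos": TCP position; "tcp_rot": TCP orientation; "ft_force": force on the tool from outside, world axes, zero at the start; "wrist_torque": the same for the moment, N m; "finger_gap": finger opening in mm.
Only numpy, scipy, OpenCV 4.12 (cv2) and the standard library are available. Lean on these libraries where they do the work, as an engineer would, in place of code of your own. Each camera call takes 0.05 s, during which the arm holds its last target. There are 200 camera calls.

## Working session

There is one attempt and no reset: what is moved stays moved. The work goes in short steps, Python scripts to look and compute and a tool call to move; the robot and the scene stay as the last step left them, time stands still between calls to the robot, and variables do not carry over. Pictures are saved under pics/ and viewed, about 8 in all and at most 12, crops included, and the job is handed in when it is done.

Besides the shell and the picture viewer there is one more tool, called after "Request:" as name(argument=value, ...), one argument or row to a line, values as JSON. move_arm: Moves the arm, as the interface text tells. Its arguments: {"type":"object","properties":{"motion":{"type":"string"},"fingers":{"type":"number"},"squeeze":{"type":"number"}},"required":["motion"]}

```bash
mkdir -p pics; python3 - <<'E'
from bench import readout, eyes, r
import cv2,numpy as np,pickle
s=readout.sense(); print(s)
for n in("scene","top"):
    d=eyes.snapshot(n); cv2.imwrite(f"pics/{n}0.png",d["image"]); pickle.dump(d,open(f"{n}0.pkl","wb"))
    print(n,d["fx"],d["cx"],d["cy"],np.round(d["world_to_cam"],3).tolist())
E
```

```text
{'time': 0.0, 'joint_pos': array([ 5.92773525e+01,  7.51516971e+00,  8.53308172e+01,  9.02382800e-05,
        8.72615449e+01, -4.89204326e+00]), 'qd': array([-0.04176159, -0.03389088, -0.0449328 ,  0.11043719,  0.01740419,
       -0.00681206]), 'joint_efforts': array([ 1.96940755e-04, -5.69397819e+01, -5.00553310e+01, -1.64067392e-04,
        1.45830342e-02,  2.80590314e-05]), 'tool_pos': array([261.10929645, 539.58228727, 230.22905449]), 'tcp_rot': array([-9.01071324e+01,  9.25995318e-03, -2.58306173e+01]), 'ft_force': array([ 0.05833027, -0.42150632,  0.74132733]), 'wrist_torque': array([-0.00519005, -0.00727967, -0.03731091]), 'finger_gap': 85.32412490555379}
scene 443.67186822451583 329.74149880582644 196.84842326379572 [[0.628, -0.778, -0.021, -331.473], [-0.544, -0.42, -0.726, 427.692], [0.556, 0.467, -0.687, 664.331], [0.0, 0.0, 0.0, 1.0]]
top 466.62228097062456 315.8778816835055 202.10988382424563 [[0.019, -1.0, 0.01, -15.029], [-0.999, -0.019, -0.046, 537.994], [0.046, -0.009, -0.999, 1276.143], [0.0, 0.0, 0.0, 1.0]]
```

View pics/scene0.png

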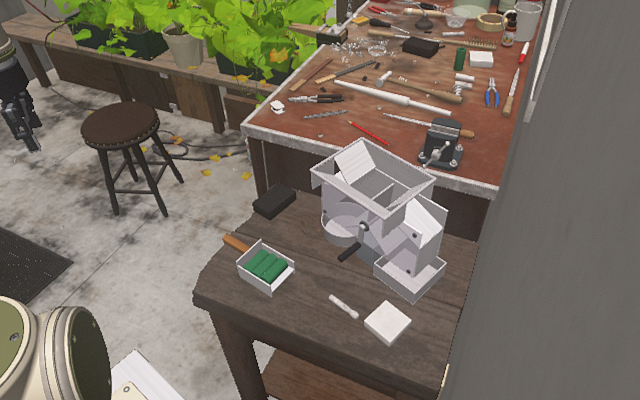

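View pics/top0.png

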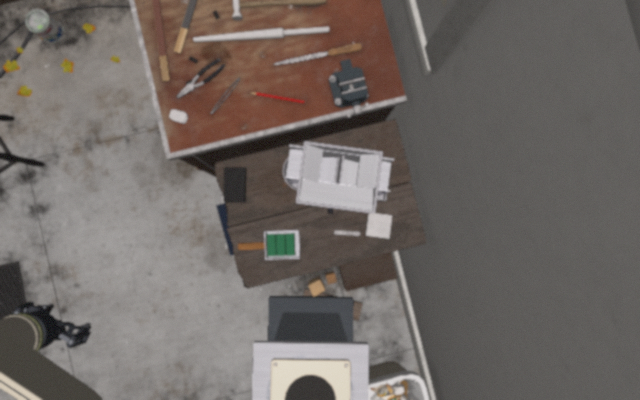

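The round pan is at left (+y, scene px ~(340,225)) and the square pan at right (410,275). The lever pin is near (348,255). The scoop has its handle to +y and its mouth to -y. I'll enlarge both views to get pixel positions.

```bash
python3 - <<'E'
import cv2
a=cv2.imread("pics/top0.png")[135:285,210:430]; b=cv2.imread("pics/scene0.png")[130:330,220:460]
cv2.imwrite("pics/topc.png",cv2.resize(a,None,fx=3.6,fy=3.6,interpolation=cv2.INTER_CUBIC))
cv2.imwrite("pics/scenec.png",cv2.resize(b,None,fx=3,fy=3,interpolation=cv2.INTER_CUBIC))
E
```

```text
(no output)
```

View pics/topc.png

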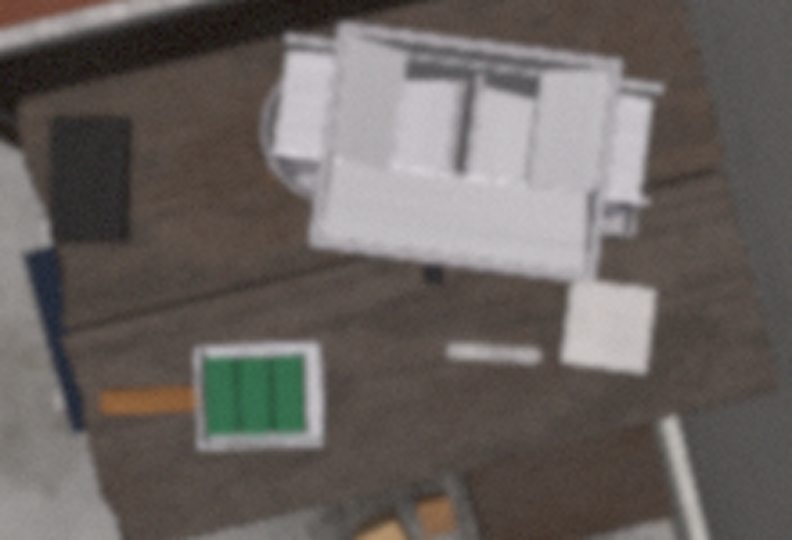

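View pics/scenec.png

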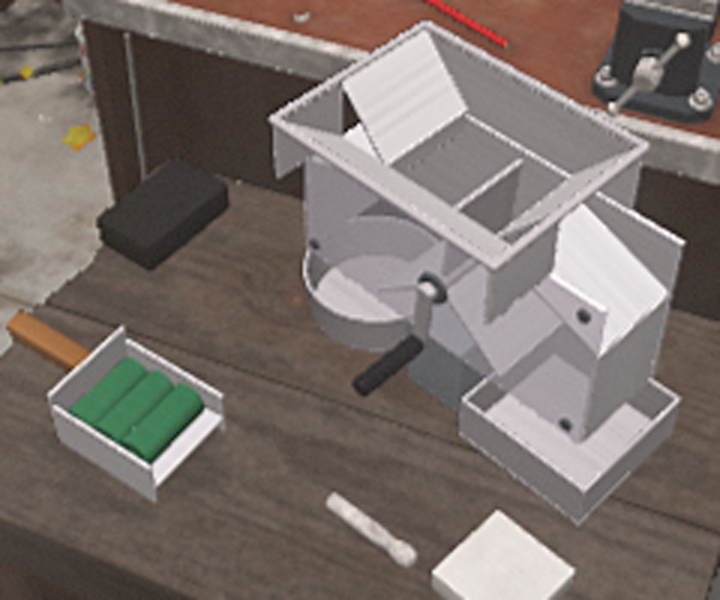

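Hopper rim corners are at topc px (337,22), (620,62), (312,245), (592,278). The handle runs from (100,402) to (193,400), and the pin's free end in scenec is (362,386). Now I'll cast rays.

```bash
cat > h.py <<'E'
import numpy as np,pickle,cv2
def ray(d,px):
    W=d["world_to_cam"];R,t=W[:3,:3],W[:3,3]
    return -R.T@t, R.T@np.array([(px[0]-d["cx"])/d["fx"],(px[1]-d["cy"])/d["fy"],1.])
def onz(d,px,z):
    c,v=ray(d,px); return c+v*(z-c[2])/v[2]
def tri(d1,p1,d2,p2):
    c1,v1=ray(d1,p1);c2,v2=ray(d2,p2)
    s=np.linalg.lstsq(np.c_[v1,-v2],c2-c1,rcond=None)[0]
    a,b=c1+v1*s[0],c2+v2*s[1]; return (a+b)/2,np.linalg.norm(a-b)
def proj(d,p):
    q=d["world_to_cam"]@np.r_[p,1.]; return np.array([q[0]/q[2]*d["fx"]+d["cx"],q[1]/q[2]*d["fy"]+d["cy"]])
E
python3 - <<'E'
from h import *
np.set_printoptions(precision=1,suppress=True)
T=pickle.load(open("top0.pkl","rb"));S=pickle.load(open("scene0.pkl","rb"))
t=lambda x,y:(x/3.6+210,y/3.6+135); s=lambda x,y:(x/3+220,y/3+130)
tc=[t(337,22),t(620,62),t(592,278),t(312,245)]; sc=[s(430,23),s(647,148),s(502,268),s(272,120)]
C=[]
for a,b in zip(tc,sc):
    p,e=tri(T,a,S,b); C.append(onz(S,b,240)); print("rim",p,e,onz(T,a,240),C[-1])
C=[(onz(T,a,240)+onz(S,b,240))/2 for a,b in zip(tc,sc)]
BL,BR,FR,FL=C
y=(BL-BR)+(FL-FR);x=(BL-FL)+(BR-FR)
print("yaw from y",np.degrees(np.arctan2(-y[0],y[1])),"from x",np.degrees(np.arctan2(x[1],x[0])),[np.linalg.norm(v) for v in (BL-BR,FL-FR,BL-FL,BR-FR)])
yaw=np.arctan2(-y[0],y[1]);ex=np.array([np.cos(yaw),np.sin(yaw),0]);ey=np.array([-ex[1],ex[0],0])
O=np.mean(C,0)+29*ex; O[2]=0; print("chute",O,np.degrees(yaw))
for phi in(-.6,-.3,0,.3,.6):
    e=O-108*ex+50*np.sin(phi)*ey+[0,0,115-50*np.cos(phi)]
    r_=O-50*ex+50*np.sin(phi)*ey+[0,0,115-50*np.cos(phi)]
    f=lambda p:(proj(S,p)-[220,130])*3
    print(phi,e,f(e),f(r_),(proj(T,e)-[210,135])*3.6)
# scoop
print("handle end,root z52",onz(T,t(100,402),52),onz(T,t(193,400),52))
for a,z in(((195,345),52),((197,450),52),((320,343),40),((323,446),40)): print("bowl",onz(T,t(*a),z))
h=cv2.cvtColor(T["image"],cv2.COLOR_BGR2HSV);m=cv2.inRange(h,(55,100,40),(90,255,255));m[:200]=0
mm=cv2.moments(m,True);print("green",onz(T,(mm['m10']/mm['m00'],mm['m01']/mm['m00']),30), cv2.minAreaRect(cv2.findNonZero(m)))
m=cv2.inRange(h,(5,120,60),(20,255,255));m[:235]=0;m[255:]=0;m[:,:230]=0;m[:,275:]=0
p=cv2.findNonZero(m);print(cv2.minAreaRect(p),cv2.fitLine(p,cv2.DIST_L2,0,.01,.01).ravel(),onz(T,p.mean((0,1)),52))
for a in((237,255),(275,245),(203,425),(158,490),(125,330)):print("scene bowl", a, onz(S,s(*a),0 if a[0]==158 else 40))
print("others punch",onz(T,t(495,353),10),"block",onz(T,t(610,327),20),"char",onz(T,t(92,178),31),"tableedge",[onz(T,t(*a),0) for a in((40,190),(120,540),(780,385))])
E
```

```text
rim [669.5  25.6 235. ] 6.0364537275032015 [666.7  27.8 240. ] [666.   19.5 240. ]
rim [ 645.5 -153.2  236.6] 0.6058482631583341 [ 644.8 -152.4  240. ] [ 642.  -154.9  240. ]
rim [ 508.7 -138.7  237.4] 4.853628979616012 [ 507.2 -136.4  240. ] [ 508.3 -141.7  240. ]
rim [526.1  39.4 239.3] 3.845172866605345 [524.7  40.8 240. ] [526.8  37.5 240. ]
yaw from y -6.572411326870336 from x -6.217360710390216 [np.float64(178.84799302097866), np.float64(179.08218356628913), np.float64(141.48958835730937), np.float64(136.4827207387452)]
chute [614.6 -60.8   0. ] -6.572411326870336
-0.6 [504.1 -76.5  73.7] [395.9 405.1] [455.8 355.6] [479.1 286.2]
-0.3 [505.6 -63.1  67.2] [380.8 399.7] [440.4 351. ] [460.4 283.9]
0 [507.3 -48.4  65. ] [364.7 389.3] [424.1 341.5] [440.3 281.3]
0.3 [509.  -33.7  67.2] [348.8 374.9] [408.3 327.8] [420.4 278.6]
0.6 [510.6 -20.4  73.7] [334.4 357.7] [394.2 311.2] [402.5 275.9]
handle end,root z52 [413.8 201.   52. ] [416.5 132.4  52. ]
bowl [457.1 131.9  52. ]
bowl [379.7 128.6  52. ]
bowl [460.1  39.7  40. ]
bowl [383.4  35.9  40. ]
green [420.8  89.2  30. ] ((280.5, 244.5), (19.0, 25.0), 90.0)
((250.0, 246.0), (6.0, 24.0), 90.0) [  1.   -0.  249.9 245.8] [416.6 168.7  52. ]
scene bowl (237, 255) [565.2 118.7  40. ]
scene bowl (275, 245) [590.9 102.9  40. ]
scene bowl (203, 425) [432.5  30.7  40. ]
scene bowl (158, 490) [393.7  40.9   0. ]
scene bowl (125, 330) [459.9 132.3  40. ]
others punch [454.5 -93.8  10. ] block [ 476.  -180.4   20. ] char [581.3 214.7  31. ] tableedge [array([573.7, 259.7,   0. ]), array([305.9, 191. ,   0. ]), array([ 433.6, -315.5,    0. ])]
```

The geometry is consistent: rim 179 x 139 mm, lever near phi = 0, chute at (614.6, -60.8) with yaw -6.5°. I'll plan the lever push with closed fingers leaning 35°, from the pin's right side.

```bash
cat >> h.py <<'E'
from scipy.spatial.transform import Rotation as Ro
O=np.array([614.6,-60.8,0]);YAW=-6.5
def ch(x,y,z): return O+Ro.from_euler('z',YAW,degrees=True).apply([x,y,z])
def turn(R1,R0): return (R1*R0.inv()).as_rotvec(degrees=True)
E
python3 - <<'E'
from h import *
np.set_printoptions(precision=2,suppress=True)
R0=Ro.from_euler('xyz',[-90,0,-25.83],degrees=True);p0=np.array([261.4,540.1,231.3])
R1=Ro.from_euler('z',YAW,degrees=True)*Ro.from_euler('y',-35,degrees=True)*Ro.from_euler('x',-90,degrees=True)
print(turn(R1,R0), R1.as_euler('xyz',degrees=True))
pc=ch(-83,-45,55);pre=pc-120*R1.as_matrix()[:,1]
print(pc,pre,(pre-p0)/10,(pc-pre)/10)
E
```

```text
[ -9.79 -33.77  18.72] [-90.  -35.   -6.5]
[527.04 -96.11  55.  ] [458.65 -88.32 153.3 ] [ 19.73 -62.84  -7.8 ] [ 6.84 -0.78 -9.83]
```

Request:
move_arm(
  motion="8 -26 -1 -4 -14 8; 8 -26 -1 -4 -14 8; 8 -26 -1 -4 -14 8; 8 -26 -1 -4 -14 8; 8 -26 -1 -4 -14 8; 8 -26 -1 -4 -14 8; 8 -26 -1 -4 -14 8; 8 -26 -1 -4 -14 8; 8 -26 -1 -4 -14 8; 8 -26 -1 -4 -14 8",
  fingers=0,
  squeeze=20,
)

```text
time: 0.93
tool_pos: [341.3, 280.3, 221.3]
tcp_rot: [-88.5, -14.5, -18.0]
ft_force: [0.8, 0.9, -0.5]
finger_gap: -0.1
```

Request:
move_arm(
  motion="11.73 -36.84 -6.8 -5.2 -20.1 10.6; 11.73 -36.84 -6.8 -5.2 -20.1 10.6; 11.73 -36.84 -6.8 -5.2 -20.1 10.6; 11.73 -36.84 -6.8 -5.2 -20.1 10.6; 11.73 -36.84 -6.8 -5.2 -20.1 10.6; 11.73 -36.84 -6.8 -5.2 -20.1 10.6; 11.73 -36.84 -6.8 -5.2 -20.1 10.6; 11.73 -36.84 -6.8 -5.2 -20.1 10.6; 11.73 -36.84 -6.8 -5.2 -20.1 10.6; 11.73 -36.84 -6.8 -5.2 -20.1 10.6",
)

```text
time: 1.77
tool_pos: [474.0, -49.1, 169.7]
tcp_rot: [-89.3, -34.6, -6.8]
ft_force: [0.4, -0.3, -0.5]
finger_gap: -0.2
```

Request:
move_arm(
  motion="0 0 0 0 0 0; 0 0 0 0 0 0; 0 0 0 0 0 0",
)

```text
time: 2.02
tool_pos: [473.1, -48.1, 168.7]
tcp_rot: [-89.2, -34.5, -7.0]
ft_force: [-0.2, 0.5, 0.7]
finger_gap: -0.3
```

Request:
move_arm(
  motion="-1.5 -4.1 -1.5 0 0 0; -1.5 -4.1 -1.5 0 0 0; -1.5 -4.1 -1.5 0 0 0; -1.5 -4.1 -1.5 0 0 0",
)

```text
time: 2.35
tool_pos: [462.4, -88.2, 166.6]
tcp_rot: [-89.2, -33.9, -6.8]
ft_force: [-0.1, 0.0, 0.2]
finger_gap: 0.1
```

```bash
python3 - <<'E'
from bench import readout, eyes
import cv2
s=readout.sense();print(s["tool_pos"],s["tcp_rot"])
d=eyes.snapshot("wrist");w=d["image"]
b=eyes.snapshot("scene")["image"][130:330,220:460]
cv2.imwrite("pics/w1.png",cv2.vconcat([w[:,:],cv2.resize(b,(640,533))])[:, :] if 0 else cv2.hconcat([cv2.resize(w,(400,250)),cv2.resize(b,(300,250),interpolation=cv2.INTER_AREA)]))
E
```

```text
[462.43655538 -88.17737017 166.63430638] [-89.22263306 -33.92930022  -6.76142527]
```

View pics/w1.png

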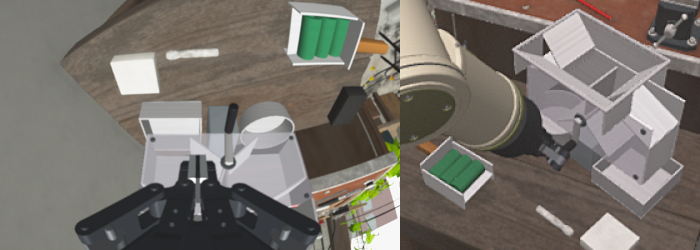

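The wrist view shows the closed fingers just beside the pin and the lever hanging straight. The arm didn't fully reach the inner pose, so I'll move on outward along the approach.

```bash
python3 - <<'E'
from bench import readout
import numpy as np
print(np.round(readout.sense()["joint_pos"],1))
E
```

```text
[ -25.9  -51.1  143.1   13.6   56.5 -113.7]
```

Request:
move_arm(
  motion="3 -0.4 -5 0 -1 0; 3 -0.4 -5 0 -1 0; 3 -0.4 -5 0 -1 0; 3 -0.4 -5 0 -1 0",
)

```text
time: 2.78
tool_pos: [491.3, -92.2, 115.1]
tcp_rot: [-89.0, -34.7, -6.9]
ft_force: [0.1, 1.0, 0.4]
finger_gap: 0.3
```

Request:
move_arm(
  motion="1.8 -0.2 -3 0 0 0; 3.6 -0.4 -6 0 0 0; 3.6 -0.4 -6 0 0 0; 3.6 -0.4 -6 0 0 0",
)

```text
time: 3.12
tool_pos: [526.5, -96.7, 54.0]
tcp_rot: [-89.0, -34.6, -7.0]
ft_force: [-0.8, 0.5, -0.5]
finger_gap: -0.2
```

```bash
python3 - <<'E'
from bench import readout, eyes
import numpy as np,cv2
s=readout.sense();print(np.round(s["joint_pos"],1),s["tool_pos"],s["ft_force"])
d=eyes.snapshot("wrist");cv2.imwrite("pics/w2.png",d["image"][120:330,180:460])
E
```

```text
[ -22.6  -22.3  139.2   19.2   31.2 -119.6] [526.53536656 -96.72122439  54.00557506] [-0.84750559  0.45828384 -0.51429915]
```

View pics/w2.png

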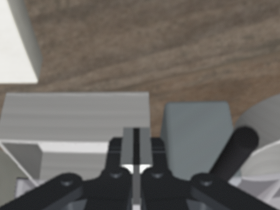

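The pin's tip is at px (245,138), to the fingers' left (+y), and nothing is in contact yet. I'll push gently along the chute's +y.

Request:
move_arm(
  motion="0.06 0.5 0 0 0 0; 0.11 1 0 0 0 0; 0.17 1.5 0 0 0 0; 0.23 2 0 0 0 0; 0.23 2 0 0 0 0",
)

```text
time: 3.58
tool_pos: [532.1, -78.4, 61.1]
tcp_rot: [-89.2, -35.3, -6.9]
ft_force: [0.0, -0.2, -0.4]
finger_gap: -0.1
```

Request:
move_arm(
  motion="0.02 0.2 0 0 0 0; 0.05 0.4 0 0 0 0; 0.07 0.6 0 0 0 0; 0.09 0.8 0 0 0 0; 0.11 1 0 0 0 0; 0.11 1 0 0 0 0",
)

```text
time: 4.08
tool_pos: [531.3, -68.2, 56.7]
tcp_rot: [-89.1, -34.9, -7.0]
ft_force: [0.1, 0.4, -0.0]
finger_gap: -0.4
```

Request:
move_arm(
  motion="0.02 0.15 0 0 0 0; 0.03 0.3 0 0 0 0; 0.05 0.45 0 0 0 0; 0.07 0.6 0 0 0 0; 0.08 0.75 0 0 0 0; 0.09 0.8 0 0 0 0",
)

```text
time: 4.58
tool_pos: [532.2, -61.1, 56.6]
tcp_rot: [-89.2, -34.9, -7.0]
ft_force: [-1.3, -6.3, 0.6]
finger_gap: -0.1
```

Request:
move_arm(
  motion="0.01 0.1 0 0 0 0; 0.02 0.2 0 0 0 0; 0.03 0.3 0 0 0 0; 0.05 0.4 0 0 0 0; 0.06 0.5 0 0 0 0; 0.07 0.6 0 0 0 0",
)

```text
time: 5.08
tool_pos: [533.2, -55.3, 57.0]
tcp_rot: [-89.2, -35.0, -7.0]
ft_force: [-6.2, -7.5, 4.5]
finger_gap: -0.4
```

Request:
move_arm(
  motion="0.01 0.12 0 0 0 0; 0.03 0.25 0 0 0 0; 0.04 0.37 0 0 0 0; 0.06 0.5 0 0 0 0; 0.07 0.6 0 0 0 0; 0.08 0.7 0 0 0 0; 0.09 0.8 0 0 0 0",
)

```text
time: 5.67
tool_pos: [535.0, -47.8, 58.2]
tcp_rot: [-89.3, -35.1, -7.0]
ft_force: [-4.8, -8.5, 6.2]
finger_gap: -0.1
```

```bash
python3 - <<'E'
from bench import readout, eyes
import numpy as np,cv2
s=readout.sense();print(np.round(s["joint_pos"],1),s["tool_pos"],s["ft_force"])
w=eyes.snapshot("wrist")["image"][120:330,180:460]
b=eyes.snapshot("scene")["image"][180:290,290:440]
cv2.imwrite("pics/w3.png",cv2.hconcat([w,cv2.resize(b,(286,210))]))
E
```

```text
[ -13.7  -23.2  139.5    9.5   29.1 -103.9] [535.01373294 -47.81537093  58.18120699] [-4.76299974 -8.49083497  6.15313182]
```

View pics/w3.png

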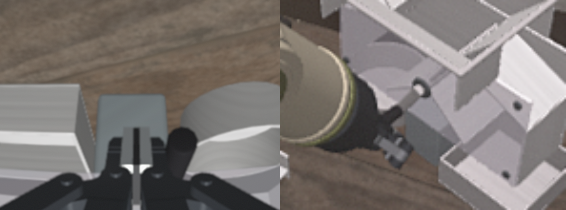

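The pin (px (182,150)) is riding against the left finger and the lever is swinging to +y. I'll continue in 1 mm steps.

Request:
move_arm(
  motion="0.01 0.1 0 0 0 0; 0.02 0.2 0 0 0 0; 0.03 0.3 0 0 0 0; 0.05 0.4 0 0 0 0; 0.05 0.4 0 0 0 0",
)

```text
time: 6.18
tool_pos: [536.0, -44.0, 58.8]
tcp_rot: [-89.3, -35.2, -7.0]
ft_force: [-5.4, -10.3, 8.3]
finger_gap: -0.1
```

Request:
move_arm(
  motion="0.01 0.1 0 0 0 0; 0.02 0.2 0 0 0 0; 0.03 0.3 0 0 0 0; 0.03 0.3 0 0 0 0",
)

```text
time: 6.52
tool_pos: [536.4, -42.3, 59.0]
tcp_rot: [-89.4, -35.2, -6.9]
ft_force: [-8.1, -19.8, 8.8]
finger_gap: -0.2
```

Request:
move_arm(
  motion="0.01 0.1 0 0 0 0; 0.02 0.2 0 0 0 0; 0.02 0.2 0 0 0 0",
)

```text
time: 6.77
tool_pos: [536.5, -41.8, 59.0]
tcp_rot: [-89.5, -35.2, -6.9]
ft_force: [-12.1, -31.5, 10.4]
finger_gap: 0.1
```

Force rose steeply (10 to 32 N) while travel stopped, so the lever is at its stop. I'll back off and retreat.

Request:
move_arm(
  motion="-0.03 -0.3 0 0 0 0; -0.1 -1 0 0 0 0; -0.25 -2.2 0 0 0 0; -0.25 -2.2 0 0 0 0",
)

```text
time: 7.1
tool_pos: [532.4, -60.7, 56.9]
tcp_rot: [-89.2, -35.0, -7.0]
ft_force: [0.5, 0.1, -1.1]
finger_gap: 0.5
```

Request:
move_arm(
  motion="-1.8 0.2 3 0 0 0; -3.6 0.4 6 0 0 0; -5.5 0.6 10 0 2 0; -5.5 0.6 11 0 4 0; -5.5 0.6 11 0 4 0",
)

```text
time: 7.52
tool_pos: [480.8, -54.5, 176.0]
tcp_rot: [-89.9, -31.7, -6.6]
ft_force: [0.4, -0.8, 1.1]
finger_gap: -0.3
```

```bash
python3 - <<'E'
from bench import readout, eyes
from h import *
s=readout.sense();print(np.round(s["joint_pos"],1),s["tool_pos"],s["tcp_rot"],s["ft_force"])
d=eyes.snapshot("scene")
im=cv2.resize(d["image"][180:290,290:440],None,fx=4,fy=4,interpolation=cv2.INTER_CUBIC)
cv2.imwrite("pics/s4.png",im)
for phi in(.4,.5,.6):
    print(phi,[((proj(d,ch(x,50*np.sin(phi),115-50*np.cos(phi)))-[290,180])*4).round() for x in(-108,-50)])
E
```

```text
[ -16.6  -45.1  138.3    6.4   55.7 -102.1] [480.75607469 -54.52952297 176.02218024] [-89.88835344 -31.68470127  -6.64881637] [ 0.38390587 -0.82671335  1.06441396]
0.4 [array([178., 293.]), array([258., 230.])]
0.5 [array([172., 285.]), array([252., 223.])]
0.6 [array([166., 277.]), array([246., 215.])]
```

View pics/s4.png

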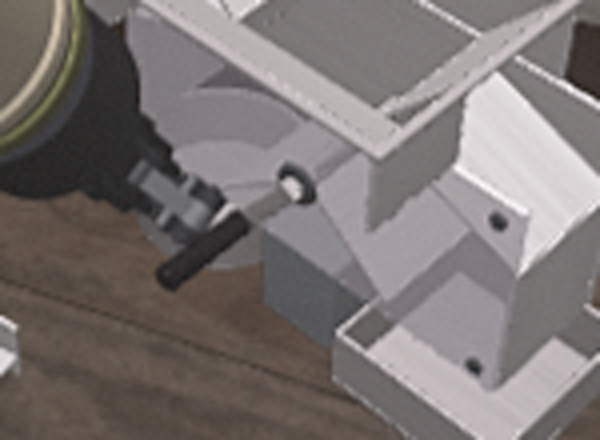

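The pin's free end is at (168,277), matching the phi = 0.6 prediction (166,277), so the lever is fully over. Next is the scoop.

```bash
cat >> h.py <<'E'
def to(p,e):
    from bench import readout
    s=readout.sense();R=lambda e:Ro.from_euler('xyz',e,degrees=True)
    print("shift cm",((np.array(p)-s["tool_pos"])/10).round(2),"turn",turn(R(e),R(s["tcp_rot"])).round(1),"pos",s["tool_pos"].round(1),"rot",s["tcp_rot"].round(1),"q",s["joint_pos"].round(1))
E
python3 -c "
from h import *
to([415,189,200],[-90,-20,-88])"
```

```text
shift cm [-6.48 24.3   2.79] turn [  9.1   8.6 -81.1] pos [479.8 -54.  172.1] rot [-89.8 -31.5  -6.6] q [ -16.6  -44.9  138.5    6.5   55.5 -102.2]
```

Request:
move_arm(
  motion="-1.5 4 1.5 0 0 -5; -3 8 2.8 1 1 -10; -4.5 12 2.8 1.5 1.5 -16; -6 16 2.8 2 2 -22; -6 20 2.8 3 3 -29; -6.5 24.3 2.8 4 4 -35; -6.5 24.3 2.8 5 5 -42; -6.5 24.3 2.8 6 5.5 -49; -6.5 24.3 2.8 6.5 6.5 -56; -6.5 24.3 2.8 7 7 -63",
  fingers=6,
)

```text
time: 8.4
tool_pos: [411.0, 191.7, 192.9]
tcp_rot: [-87.8, -23.9, -51.7]
ft_force: [0.5, -0.6, 0.8]
finger_gap: 60.0
```

```bash
python3 -c "
from h import *
to([415,189,110],[-90,-20,-88])"
```

```text
shift cm [ 0.4  -0.27 -8.29] turn [  3.    3.3 -37.2] pos [411.  191.7 192.9] rot [-87.8 -23.9 -51.7] q [ 37.2 -17.6 116.2 -24.2  79.5   2.5]
```

Request:
move_arm(
  motion="0.1 0 -1 0.5 0.5 -6; 0.2 -0.1 -2 1 1 -12; 0.3 -0.2 -4 1.5 1.6 -18; 0.4 -0.3 -6 2 2.2 -24; 0.4 -0.3 -8.3 2.5 2.8 -30; 0.4 -0.3 -8.3 3 3.3 -37.2; 0.4 -0.3 -8.3 3 3.3 -37.2; 0.4 -0.3 -8.3 3 3.3 -37.2; 0.4 -0.3 -8.3 3 3.3 -37.2",
)

```text
time: 9.15
tool_pos: [416.3, 186.5, 111.3]
tcp_rot: [-89.9, -20.0, -87.7]
ft_force: [-0.1, 0.3, 0.5]
finger_gap: 60.3
```

```bash
python3 - <<'E'
from h import *
from bench import eyes
to([416.2,158.5,25],[-90,-20,-88])
d=eyes.snapshot("wrist");cv2.imwrite("pics/w5.png",d["image"][60:400,140:500])
E
```

```text
shift cm [-0.01 -2.8  -8.63] turn [-0.   0.1 -0.3] pos [416.3 186.5 111.3] rot [-89.9 -20.  -87.7] q [ 31.4   1.  107.3 -17.6  81.9  33.2]
```

View pics/w5.png

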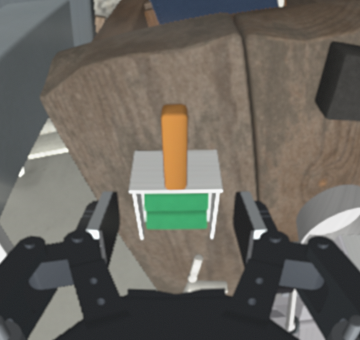

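The handle (px x≈175) is centred between the fingers (105 and 250) and parallel to them. I'll descend and grip.

Request:
move_arm(
  motion="0 -0.9 -2.8 0 0 0; 0 -1.8 -5.6 0 0 0; 0 -2.4 -7.6 0 0 0; 0 -2.8 -8.6 0 0 0; 0 -2.8 -8.6 0 0 0; 0 -2.8 -8.6 0 0 0",
)

```text
time: 9.7
tool_pos: [416.6, 158.7, 26.5]
tcp_rot: [-89.8, -19.9, -87.9]
ft_force: [0.6, -0.1, 0.1]
finger_gap: 59.9
```

Request:
move_arm(
  motion="0 0 0 0 0 0; 0 0 0 0 0 0; 0 0 0 0 0 0; 0 0 0 0 0 0; 0 0 0 0 0 0; 0 0 0 0 0 0; 0 0 0 0 0 0; 0 0 0 0 0 0",
  fingers=0,
  squeeze=70,
)

```text
time: 10.37
tool_pos: [417.5, 159.3, 27.0]
tcp_rot: [-89.7, -19.9, -88.0]
ft_force: [-0.9, 1.9, 7.0]
finger_gap: 16.9
```

Gripped (gap 17 mm on an 18 mm bar). I'll compute the poses over the hopper.

```bash
cat >> h.py <<'E'
OFF=np.array([-74.,0,26.])  # TCP in scoop frame
def pour(th,xm,ym,zc,yaw=-96.5):
    """TCP pose with the lip's lower mouth corner middle at chute (xm,ym) height zc, tipped th deg"""
    Rs=Ro.from_euler('z',yaw,degrees=True)*Ro.from_euler('y',th,degrees=True)
    o=ch(xm,ym,zc)-Rs.apply([45,0,0]); return o+Rs.apply(OFF),[-90,th-20,yaw]
E
python3 - <<'E'
from h import *
np.set_printoptions(precision=1,suppress=True)
for th,ym,z in((-10,60,310),(-10,45,290),(0,40,275),(15,40,268),(30,40,262),(45,40,258),(60,40,258)): print(th,*pour(th,-8,ym,z))
E
python3 -c "
from h import *
to([417.5,159.3,350],[-90,-30,-88]);to(*pour(-10,-8,60,320))"
```

```text
-10 [627.2 120.6 314.9] [-90, -30, -96.5]
-10 [625.5 105.7 294.9] [-90, -30, -96.5]
0 [624.7  98.1 301. ] [-90, -20, -96.5]
15 [623.4  87.4 323.9] [-90, -5, -96.5]
30 [621.4  69.3 344. ] [-90, 10, -96.5]
45 [618.6  45.2 360.5] [-90, 25, -96.5]
60 [615.4  16.6 374.1] [-90, 40, -96.5]
shift cm [ 0.   0.  32.3] turn [-10.1  -0.1  -0.2] pos [417.5 159.3  27. ] rot [-89.7 -19.9 -88. ] q [ 28.7   5.9 112.3 -18.8  71.8  34.1]
shift cm [20.98 -3.86 29.79] turn [-10.1   0.6  -8.6] pos [417.5 159.3  27. ] rot [-89.7 -19.9 -88. ] q [ 28.7   5.9 112.3 -18.8  71.8  34.1]
```

Request:
move_arm(
  motion="0 0 0.3 0 0 0; 0 0 1 0 0 0; 0 0 2 0 0 0; 0 0 3.5 0 0 0; 0 0 5 0 0 0; 0 0 5.5 0 0 0; 0 0 5.5 0 0 0",
)

```text
time: 10.95
tool_pos: [417.7, 159.1, 82.8]
tcp_rot: [-89.6, -19.9, -88.0]
ft_force: [-0.0, 0.2, -2.1]
finger_gap: 16.8
```

Request:
move_arm(
  motion="0 0 1.5 -0.5 0 0; 0 0 3.5 -1.5 0 0; 0 0 6 -3 0 0; 0 0 9 -4.5 0 0; 0 0 12.5 -6 0 0; 0 0 16 -7.5 0 0; 0 0 19.5 -9 0 0; 0 0 22.5 -10 0 0; 0 0 25 -10 0 0; 0 0 26 -10 0 0",
)

```text
time: 11.78
tool_pos: [417.2, 159.1, 343.9]
tcp_rot: [-90.0, -29.8, -87.9]
ft_force: [1.1, 0.2, -1.7]
finger_gap: 17.1
```

```bash
python3 - <<'E'
from h import *
from bench import eyes
to(*pour(-10,-8,60,320))
d=eyes.snapshot("scene");cv2.imwrite("pics/s6.png",d["image"][60:360,160:500])
E
```

```text
shift cm [21.   -3.85 -1.9 ] turn [-0.2 -0.  -8.6] pos [417.2 159.1 343.9] rot [-90.  -29.8 -87.9] q [ 34.2  -3.9  90.3 -26.4 108.6  26.8]
```

View pics/s6.png

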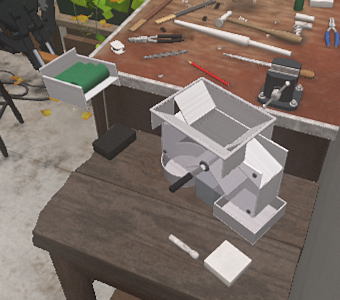

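The scoop is held with all the tubes in it, at (80,80). I'll carry it over the hopper.

Request:
move_arm(
  motion="0.5 0 0 0 0 -0.5; 1.5 -0.2 0 0 0 -1; 3.2 -0.5 0 0 0 -2; 5.4 -0.9 0 0 0 -3; 8 -1.4 0 0 0 -4; 10.6 -1.9 0 0 0 -5; 13.2 -2.4 0 0 0 -6; 15.8 -2.9 0 0 0 -7; 18 -3.3 0 0 0 -8; 19.5 -3.6 0 0 0 -8.6",
)

```text
time: 12.67
tool_pos: [613.2, 120.5, 336.4]
tcp_rot: [-90.5, -30.1, -96.4]
ft_force: [0.7, 0.3, -2.4]
finger_gap: 17.2
```

Request:
move_arm(
  motion="0.8 -0.2 -0.5 0 0 0; 1.3 -0.3 -1 0 0 0; 1.5 -0.3 -1.5 0 0 0; 1.5 -0.3 -1.9 0 0 0; 1.5 -0.3 -1.9 0 0 0",
)

```text
time: 13.08
tool_pos: [625.4, 119.7, 319.9]
tcp_rot: [-90.4, -30.0, -96.2]
ft_force: [0.2, 0.9, -2.6]
finger_gap: 16.6
```

```bash
python3 - <<'E'
from h import *
for a in((-10,45,295),(0,40,280),(10,40,270),(20,40,265),(30,40,262),(45,40,260)):to(*pour(a[0],-8,*a[1:]))
E
```

```text
shift cm [ 0.01 -1.4  -1.99] turn [-0.1 -0.4 -0. ] pos [625.4 119.7 319.9] rot [-90.4 -30.  -96.2] q [ 20.8  25.   60.4 -27.6 107.6  21.7]
shift cm [-0.08 -2.16 -1.39] turn [ 9.9 -1.5 -0.1] pos [625.4 119.7 319.9] rot [-90.4 -30.  -96.2] q [ 20.8  25.   60.4 -27.6 107.6  21.7]
shift cm [-0.15 -2.79 -0.36] turn [19.8 -2.6 -0.1] pos [625.4 119.7 319.9] rot [-90.4 -30.  -96.2] q [ 20.8  25.   60.4 -27.6 107.6  21.7]
shift cm [-0.26 -3.76  1.03] turn [29.8 -3.8 -0.1] pos [625.4 119.7 319.9] rot [-90.4 -30.  -96.2] q [ 20.8  25.   60.4 -27.6 107.6  21.7]
shift cm [-0.41 -5.04  2.41] turn [39.7 -4.9 -0.2] pos [625.4 119.7 319.9] rot [-90.4 -30.  -96.2] q [ 20.8  25.   60.4 -27.6 107.6  21.7]
shift cm [-0.68 -7.45  4.27] turn [54.6 -6.6 -0.2] pos [625.4 119.7 319.9] rot [-90.4 -30.  -96.2] q [ 20.8  25.   60.4 -27.6 107.6  21.7]
```

Go to level over the hopper, then to 10° tip. From there tip slowly to about 30°, then 45°.

Request:
move_arm(
  motion="0 -0.7 -1 0 0 0; 0 -1.4 -2 0 0 0; 0 -1.8 -1.7 3 -0.5 0; 0 -2 -1.5 6 -0.9 0; -0.1 -2.2 -1.4 10 -1.4 0; -0.1 -2.5 -0.9 15 -2 0; -0.1 -2.8 -0.4 20 -2.6 0; -0.1 -2.8 -0.4 20 -2.6 0",
)

```text
time: 13.75
tool_pos: [625.7, 89.5, 321.8]
tcp_rot: [-89.6, -9.5, -96.7]
ft_force: [-0.3, -0.2, -1.6]
finger_gap: 16.8
```

Request:
move_arm(
  motion="0 -0.2 0.3 2.5 -0.3 0; -0.1 -0.5 0.7 5 -0.6 0; -0.1 -0.7 1 7.5 -0.9 0; -0.1 -1 1.4 10 -1.2 0; -0.1 -1.3 1.7 12.5 -1.5 0; -0.2 -1.6 2.1 15 -1.8 0; -0.2 -1.9 2.4 17.5 -2.1 0; -0.3 -2.3 2.8 20 -2.3 0; -0.3 -2.3 2.8 20 -2.3 0; -0.3 -2.3 2.8 20 -2.3 0",
)

```text
time: 14.58
tool_pos: [622.0, 68.2, 345.9]
tcp_rot: [-89.9, 10.2, -96.5]
ft_force: [0.3, -0.1, -1.4]
finger_gap: 16.3
```

```bash
python3 - <<'E'
from h import *
from bench import eyes
to(*pour(45,-8,40,260))
for n in("scene","top"):
    im=eyes.snapshot(n)["image"];h=cv2.cvtColor(im,cv2.COLOR_BGR2HSV);m=cv2.inRange(h,(60,120,40),(90,255,255))
    if n=="scene": m[:90]=0
    k,_,st,c=cv2.connectedComponentsWithStats(m);print(n,[(a[4],b.round()) for a,b in zip(st[1:],c[1:]) if a[4]>10])
    cv2.imwrite(f"pics/{n}7.png",im)
E
```

```text
shift cm [-0.34 -2.3   1.66] turn [14.7 -1.6  0.1] pos [622.   68.2 345.9] rot [-89.9  10.2 -96.5] q [-4.4  8.6 72.8 10.3 98.   3.6]
scene []
top []
```

Request:
move_arm(
  motion="-0.1 -0.5 0.4 3.5 -0.4 0; -0.2 -1.1 0.8 7 -0.8 0; -0.3 -1.7 1.3 11 -1.2 0; -0.3 -2.3 1.7 14.7 -1.6 0; -0.3 -2.3 1.7 14.7 -1.6 0; -0.3 -2.3 1.7 14.7 -1.6 0; -0.3 -2.3 1.7 14.7 -1.6 0; -0.3 -2.3 1.7 14.7 -1.6 0; -0.3 -2.3 1.7 14.7 -1.6 0; -0.3 -2.3 1.7 14.7 -1.6 0",
)

```text
time: 15.52
tool_pos: [619.4, 46.5, 363.0]
tcp_rot: [-89.9, 25.1, -96.4]
ft_force: [-0.3, 0.1, -1.5]
finger_gap: 16.5
```

```bash
python3 - <<'E'
from h import *
from bench import eyes
to(*pour(45,-8,40,260))
o=[]
for n in("scene","wrist"):
    im=eyes.snapshot(n)["image"];h=cv2.cvtColor(im,cv2.COLOR_BGR2HSV);m=cv2.inRange(h,(60,100,30),(90,255,255))
    k,_,st,c=cv2.connectedComponentsWithStats(m);print(n,[(a[4],b.round()) for a,b in zip(st[1:],c[1:]) if a[4]>10])
    o.append(im if n=="wrist" else im[100:300,220:460])
cv2.imwrite("pics/s8.png",cv2.hconcat([cv2.resize(o[0],(400,333)),cv2.resize(o[1],(400,333))]))
E
```

```text
shift cm [-0.08 -0.13 -0.04] turn [-0.1  0.1 -0.1] pos [619.4  46.5 363. ] rot [-89.9  25.1 -96.4] q [-14.9   8.1  74.5  25.3 100.2  -4.6]
scene [(np.int32(12), array([464.,  50.])), (np.int32(91), array([330., 225.])), (np.int32(55), array([342., 231.]))]
wrist [(np.int32(232), array([629., 178.]))]
```

View pics/s8.png

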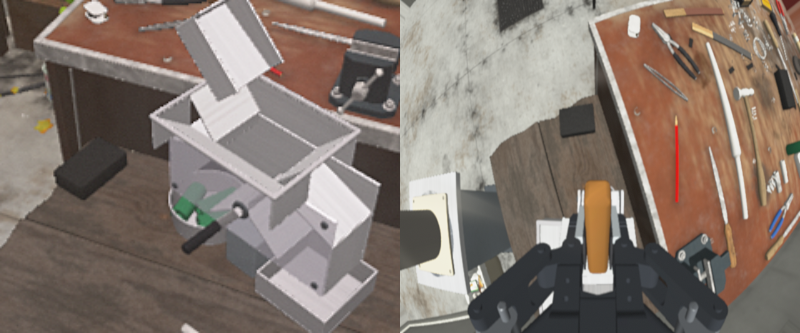

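The scene shows an empty scoop and hopper, green tubes in the round pan at (190,205), and the lever still at left. I'll untip and carry the scoop back.

```bash
python3 - <<'E'
from h import *
to(*pour(20,-8,55,300));to(*pour(0,-8,65,320))
E
```

```text
shift cm [0.51 5.09 0.22] turn [-25.    2.9  -0. ] pos [619.4  46.1 362.9] rot [-89.9  25.1 -96.5] q [-15.    8.1  74.5  25.3 100.2  -4.6]
shift cm [ 0.8   7.68 -1.69] turn [-44.8   5.2  -0. ] pos [619.4  46.1 362.9] rot [-89.9  25.1 -96.5] q [-15.    8.1  74.5  25.3 100.2  -4.6]
```

Request:
move_arm(
  motion="0.1 1 1.5 -5 0.5 0; 0.2 2 2 -10 1.1 0; 0.3 3.5 2 -17 1.8 0; 0.4 5 2 -24 2.6 0; 0.5 6 1 -30 3.4 0; 0.6 7 0 -37 4.2 0; 0.6 7.6 -1.7 -44 5 0; 0.6 7.6 -1.7 -44 5 0; 0.6 7.6 -1.7 -44 5 0",
)

```text
time: 16.37
tool_pos: [624.5, 124.4, 342.3]
tcp_rot: [-90.3, -19.2, -96.1]
ft_force: [-0.3, 0.3, -1.3]
finger_gap: 16.7
```

```bash
python3 - <<'E'
from h import *
to([417,159,343],[-90,-20,-88])
E
```

```text
shift cm [-20.75   3.46   0.07] turn [-0.8 -0.2  8.2] pos [624.5 124.4 342.3] rot [-90.3 -19.2 -96.1] q [ 16.6  19.9  61.6 -18.3 105.7  18.9]
```

Request:
move_arm(
  motion="-2 0.3 0 0 0 1; -5 0.8 0 0 0 2; -8 1.4 0 0 0 3; -11 1.9 0 0 0 4.5; -14 2.4 0 -0.4 0 6; -17 2.9 0 -0.8 -0.2 7; -19.5 3.3 0 -0.8 -0.2 8; -20.7 3.5 0 -0.8 -0.2 8.2; -20.7 3.5 0 -0.8 -0.2 8.2",
)

```text
time: 17.12
tool_pos: [417.2, 156.4, 348.1]
tcp_rot: [-89.5, -19.7, -88.5]
ft_force: [-0.3, -0.2, -1.3]
finger_gap: 17.1
```

Request:
move_arm(
  motion="0 0 -2 0 0 0; 0 0 -5 0 0 0; 0 0 -8 0 0 0; 0 0 -11 0 0 0; 0 0 -14 0 0 0; 0 0 -17 0 0 0; 0 0 -20 0 0 0; 0 0 -23 0 0 0; 0 0 -25 0 0 0; 0 0 -25 0 0 0",
)

```text
time: 17.95
tool_pos: [416.8, 154.4, 92.1]
tcp_rot: [-90.0, -20.0, -88.5]
ft_force: [-0.4, -0.3, -2.3]
finger_gap: 17.0
```

```bash
python3 - <<'E'
from h import *
to([417,159,27],[-89.7,-19.9,-88])
E
```

```text
shift cm [ 0.02  0.46 -6.51] turn [ 0.1 -0.3  0.6] pos [416.8 154.4  92.1] rot [-90.  -20.  -88.5] q [ 28.1  -0.  110.6 -18.1  79.2  31.5]
```

Request:
move_arm(
  motion="0 0.2 -2 0.1 -0.3 0.6; 0 0.4 -4 0.1 -0.3 0.6; 0 0.4 -5.3 0.1 -0.3 0.6; 0 0.4 -5.9 0.1 -0.3 0.6; 0 0.4 -6.2 0.1 -0.3 0.6; 0 0.4 -6.2 0.1 -0.3 0.6",
)

```text
time: 18.45
tool_pos: [419.5, 160.5, 34.8]
tcp_rot: [-89.3, -19.8, -88.0]
ft_force: [-0.0, 0.1, -1.8]
finger_gap: 16.8
```

Request:
move_arm(
  motion="0 0 -0.1 0 0 0; 0 0 -0.2 0 0 0; 0 0 -0.3 0 0 0; 0 0 -0.3 0 0 0",
)

```text
time: 18.78
tool_pos: [418.8, 160.7, 31.2]
tcp_rot: [-89.3, -19.8, -87.9]
ft_force: [0.0, 0.2, -1.5]
finger_gap: 16.7
```

Request:
move_arm(
  motion="0 0 -0.1 0 0 0; 0 0 -0.2 0 0 0; 0 0 -0.3 0 0 0; 0 0 -0.4 0 0 0; 0 0 -0.4 0 0 0; 0 0 -0.4 0 0 0",
)

```text
time: 19.28
tool_pos: [418.7, 160.6, 27.2]
tcp_rot: [-89.3, -19.8, -87.9]
ft_force: [-0.7, 0.7, 3.8]
finger_gap: 16.8
```

It's on the table at the original height, and the force confirms contact. I'll release and retreat along the approach.

Request:
move_arm(
  motion="0 0 0 0 0 0; 0 0 0 0 0 0; 0 0 0 0 0 0; 0 0 0 0 0 0; 0 0 0 0 0 0; 0 0 0 0 0 0; 0 0 0 0 0 0",
  fingers=6,
)

```text
time: 19.87
tool_pos: [418.4, 160.5, 26.8]
tcp_rot: [-89.4, -19.8, -87.9]
ft_force: [-0.3, -0.9, 0.3]
finger_gap: 59.8
```

Request:
move_arm(
  motion="0 0.5 1.5 0 0 0; 0 1.5 4.5 0 0 0; 0 2.5 8 0 0 0; 0 4 12 0 0 0; 0 6 16 0 0 0; 0 10 18 0 0 0; 0 14 19 0 0 0; 0 18 20 0 0 0; 0 18 20 0 0 0",
)

```text
time: 20.62
tool_pos: [418.4, 346.2, 228.5]
tcp_rot: [-89.2, -19.6, -87.8]
ft_force: [1.5, 0.1, -0.6]
finger_gap: 60.3
```

```bash
python3 - <<'E'
from h import *
from bench import eyes
s=eyes.snapshot("scene");t=eyes.snapshot("top")
a=s["image"][130:330,220:460];b=t["image"][135:285,210:430]
cv2.imwrite("pics/f9.png",cv2.hconcat([cv2.resize(a,(480,400),interpolation=cv2.INTER_CUBIC),cv2.resize(b,(320,400)) ]))
h=cv2.cvtColor(s["image"],cv2.COLOR_BGR2HSV);m=cv2.inRange(h,(55,60,30),(95,255,255));m[:130]=0
k,_,st,c=cv2.connectedComponentsWithStats(m);print([(x[4],y.round(),onz(s,y,15).round()) for x,y in zip(st[1:],c[1:]) if x[4]>5]); print("pan centre",ch(0,90,0))
to([0,0,0],[0,0,0])
E
```

```text
[(np.int32(182), array([335., 227.]), array([604.,  46.,  15.]))]
pan centre [624.78828924  28.62146701   0.        ]
shift cm [-41.84 -34.22 -22.68] turn [ 83.8 -56.2  82.2] pos [418.4 342.2 226.8] rot [-89.3 -19.8 -87.8] q [ 43.9  11.3  83.8 -15.3  97.7  41.2]
```

View pics/f9.png

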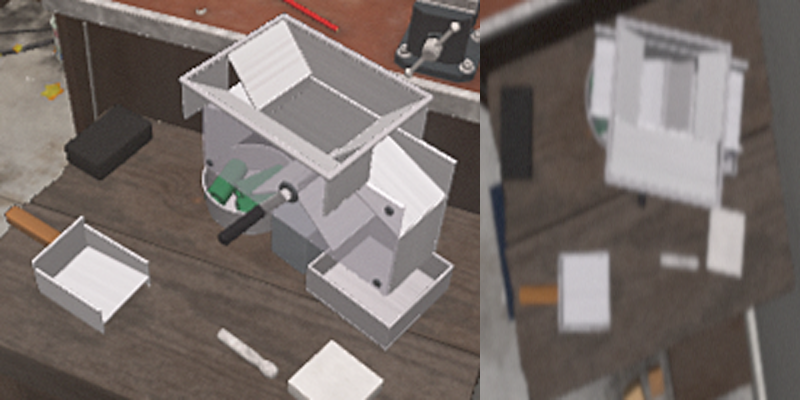

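The scoop stands flat and empty, the lever is at left, and the pans and bystanders look unmoved. Two tubes show solid green in the round pan at (228,178) and (245,203). The third shows faintly through the clear plate near (268,172), so I'll check its height numerically.

```bash
python3 - <<'E'
from h import *
from bench import eyes
s=eyes.snapshot("scene");im=s["image"]
h=cv2.cvtColor(im,cv2.COLOR_BGR2HSV)[195:245,310:372]
g=im.astype(int); G=(g[...,1]-(g[...,0]+g[...,2])//2)[195:245,318:372]
for i,row in enumerate(G[::2]): print(195+2*i,''.join('#' if v>40 else '+' if v>15 else '.' if v>5 else ' ' for v in row))
for y in (60,90,120):
  for z in(16,40,65): print(y,z,[proj(s,ch(x,y,z)).round() for x in(-30,0,30)])
for z in(0,40): 
  p=np.array([proj(s,ch(55*np.cos(a),90+55*np.sin(a),z)) for a in np.linspace(0,6.28,60)]);print("pan",z,p.min(0),p.max(0))
# z extent when seen at pan centre plane x'=0
E
```

```text
195                                                       
197                                                       
199                                                       
201                                                       
203                                                       
205                                                       
207                                                       
209                                                       
211                 ........                              
213               ...........              ..+.           
215              ............         ........            
217            ............      ..........               
219           +##++.......   ...........                  
221         .######++.................                    
223        +##########+. ..........                       
225      .##########++++++......                          
227     .  .+++####+++  +#++++ .  ........                
229     .    +#+++++    +######+........                  
231            .+++     .#########+.. 
[... 432 characters left out ...]
65., 225.])]
60 40 [array([347., 232.]), array([356., 224.]), array([365., 217.])]
60 65 [array([347., 224.]), array([357., 217.]), array([366., 210.])]
90 16 [array([337., 232.]), array([346., 225.]), array([355., 218.])]
90 40 [array([337., 225.]), array([347., 218.]), array([356., 211.])]
90 65 [array([337., 217.]), array([347., 210.]), array([356., 203.])]
120 16 [array([328., 225.]), array([337., 218.]), array([346., 212.])]
120 40 [array([328., 218.]), array([337., 211.]), array([346., 204.])]
120 65 [array([327., 210.]), array([337., 203.]), array([346., 197.])]
pan 0 [322.64755793 212.62165261] [370.29987086 247.93221033]
pan 40 [322.08617655 200.61857807] [371.0528678  235.94188138]
```

Now I'll check the count from a second viewpoint, the wrist camera at the left.

```bash
cat > wv.py <<'E'
from h import *
from bench import eyes
d=eyes.snapshot("wrist");W=d["world_to_cam"];g=d["image"].astype(int)
def pw(p):
    q=(W@np.r_[p,1.])[:3];th=np.arctan2(np.hypot(q[0],q[1]),q[2]);k=d["fx"]*th/np.hypot(q[0],q[1]);return np.array([d["cx"]+k*q[0],d["cy"]+k*q[1]])
u=pw(ch(0,90,20));print("cam",(-W[:3,:3].T@W[:3,3]).round(),"pan",u.round())
P=np.array([pw(ch(55*np.cos(a),90+55*np.sin(a),40)) for a in np.linspace(0,6.28,60)]);print("rim",P.min(0).round(),P.max(0).round())
x0,y0=np.maximum((u-[45,40]).astype(int),0)
G=(g[...,1]-(g[...,0]+g[...,2])//2)[y0:y0+80,x0:x0+90]
for i,row in enumerate(G[::2]):print(y0+2*i,''.join('#' if v>40 else '+' if v>15 else '.' if v>5 else ' ' for v in row))
E
python3 wv.py
```

```text
cam [413. 469. 332.] pan [421. 284.]
rim [394. 274.] [453. 309.]
243                                                                                           
245                                                                                           
247                                                                                           
249                                                                                           
251                                                                                           
253                                                                                           
255                                                                                           
257                                                                                           
259                                                                                           
261                                                                                           
263                                                             ...                  
[... 1973 characters left out ...]
                               
307                                                                                           
309                                                                                           
311                                                                                           
313                                                                                           
315                                                                                           
317                                                                                           
319                                                                                           
321
```

Request:
move_arm(
  motion="0.3 -1 -2 0 0 0; 0.7 -2.5 -5 0 0 0; 1.2 -4.5 -8 0 0 0; 1.7 -6.5 -11 0 0 0; 2 -7.5 -14 0 0 0; 2 -8 -15.5 0 0 0; 2 -8 -15.5 0 0 0; 2 -8 -15.5 0 0 0",
)

```text
time: 21.48
tool_pos: [437.6, 258.4, 71.1]
tcp_rot: [-89.5, -19.9, -88.0]
ft_force: [0.4, -0.1, 0.4]
finger_gap: 60.1
```

```bash
python3 wv.py; python3 - <<'E'
exec(open('wv.py').read().split("u=pw")[0])
for y in(60,85,110,123,145):print(y,[(z,pw(ch(0,y,z)).round()) for z in(13,40,62)])
u=pw(ch(0,90,20)).astype(int)
V=d["image"][u[1]-20:u[1]+25,u[0]-40:u[0]+45,1]
print("green channel");[print(u[1]-20+i,' '.join(f"{v:3d}" for v in r_[10:80:2])) for i,r_ in enumerate(V) if i%2==0]
E
```

```text
cam [433. 387. 176.] pan [451. 340.]
rim [413. 333.] [494. 369.]
300                                                                                           
302                                                                                           
304                                                                                           
306                                                                                           
308                                                                                           
310                                                                                           
312                                                                                           
314                                                                                           
316                                                                                           
318                                                                                           
320                                                                                  
[... 5818 characters left out ...]
 174 177 179 179 179 171 101  46  46  46  44  45  44  46  45  44  44  44  44  43  46  49  48  49  49  49  48  48  48  47  44
357 160 164 168 170 174 178 179 178 179 183 152  65  46  49  46  44  44  44  44  44  44  44  44  43  47  48  48  48  49  49  49  49  48  48  45
359 160 163 168 171 174 176 178 177 180 185 179 112  46  48  48  44  44  45  44  44  43  45  44  43  47  49  49  48  48  47  48  49  47  47  48
361 160 166 167 171 175 176 177 178 181 185 182 150  73  46  48  46  44  44  44  43  44  45  45  46  49  48  47  48  47  49  48  47  48  47  47
363 159 165 168 173 174 175 175 179 183 182 170 162 119  53  47  49  45  44  43  44  44  43  45  48  48  48  48  48  48  47  48  48  48  47  47
```

The charcoal blocks that view. I'll look once from the front-left, through the clear front.

Request:
move_arm(
  motion="0 0 2 0 0 4; 0 0 5 0 0 10; 0 -1 8 0 0 16; 0 -2 8 0 0 22; 0 -3 8 0 0 28; 0 -4 8 0 0 34; 0 -5 8 0 0 40; 0 -5.8 8 0 0 44; 0 -5.8 8 0 0 44; 0 -5.8 8 0 0 44",
)

```text
time: 22.42
tool_pos: [439.1, 203.0, 154.0]
tcp_rot: [-89.1, -19.9, -44.1]
ft_force: [0.4, 1.2, 0.8]
finger_gap: 59.9
```

```bash
python3 wv.py; python3 - <<'E'
exec(open('wv.py').read().split("u=pw")[0])
for y in(65,90,115):print(y,[(x,z,pw(ch(x,y,z)).round().astype(int).tolist()) for x in(-30,30) for z in(0,26,65)])
E
```

```text
cam [347. 291. 259.] pan [316. 303.]
rim [277. 293.] [356. 332.]
262                                                                                           
264                                                                                           
266                                                                                           
268                                                                                           
270                                                                                           
272                                                                                           
274                                             ...                                           
276                                             .++.                                          
278                                             ....                                          
280                                                                                           
282                                                                                  
[... 2476 characters left out ...]
   
336                                                                                           
338                                                                                           
340                                                                                           
65 [(-30, 0, [290, 288]), (-30, 26, [289, 303]), (-30, 65, [288, 328]), (30, 0, [315, 305]), (30, 26, [315, 320]), (30, 65, [315, 342])]
90 [(-30, 0, [303, 282]), (-30, 26, [303, 298]), (-30, 65, [302, 323]), (30, 0, [328, 300]), (30, 26, [328, 315]), (30, 65, [329, 338])]
115 [(-30, 0, [317, 276]), (-30, 26, [317, 291]), (-30, 65, [318, 317]), (30, 0, [341, 294]), (30, 26, [342, 309]), (30, 65, [344, 333])]
```

From here three separate tube bodies show inside the pan's rim (columns 291–350). Their highest pixels (row 320) match tubes lying on the pan floor, with tops no higher than about 30 mm. I'll hand in.

```bash
python3 -c "
from bench import r,readout
print(readout.sense()['ft_force'].round(1));r.hand_in()"
```

```text
[-1.3 -0.1 -0.1]
the job is handed in; nothing more can be done
```

The job is done and handed in at about 22 s of the 64 s allowed. My last checks found nothing wrong, but the hand-in gave no verdict.

- **Lever:** I pushed it with closed fingers to its stop on the round pan's side (left). The force rose to about 35 N at the stop, close to the 40 N limit. Afterwards the pin matched the 0.6 rad position in the scene view.
- **Tubes:** I poured them into the hopper. The wrist camera's green pixels from the front-left show three separate tubes inside the round pan, lying low on its floor. I checked this from pixel data because my 12 picture views were used up. An earlier check from the left was blocked by the charcoal.
- **Scoop and the rest:** The scoop stands empty and flat near where it was, and I let go of it. The pans, block, punch and charcoal look unmoved by eye in the final views. I did not measure their positions again. The gripper is clear of everything.

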